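# Right the toppled utensil cup and stand the spatula in it

## Robot

A 6-joint arm with a two-finger parallel gripper is mounted at the origin on the work surface. World frame = base frame: x ahead of the robot, y to its left, z up, the work surface at z = 0. Lengths are in mm, angles in degrees, forces in N, time in s.
With the tool pointing down it reaches from about 250 to 725 mm from the base axis. Payload 9.7 kg.
Tool frame: the origin (TCP) lies midway between the tips of the shut fingers; the grasp point (between the pads) lies 19 mm behind it (robot.grip_point_offset is the distance from the TCP to the grasp point, in mm); z points along the fingers, y is the direction in which the jaws open and shut (so a half turn about z gives the same grasp; the last joint's range is limited). The gripper opens to 85 mm and grips with 20 to 120 N. Pads are 22 mm wide; open, the fingers measure 114 mm over their backs; the gripper's body (76 mm by 85 mm) begins 54 mm behind the grasp point. The pads swing forward as they close: fully open they stand 13 mm farther back than shut.
Start: joints at [-74.313, 4.979, 10.078, 95.1, 0, 90], TCP at [148.713, -529.51, 208.884] pointing down, gripper open.
Joint ranges: [-179.16, 179.16], [-48.56, 103.87], [-65.8, 70.77], [-126.05, 130.52], [-82.76, 87.17], [-180, 180]. Speed limits (degrees/s): [127.2, 127.2, 147.25, 180, 180, 180].

## Interface

Orientations are given as a 3x3 rotation matrix whose columns are the frame's x, y, z axes.
In Python, from bench import robot gives the robot as it stands.
- The arm moves only by the tool drive_tool, never from a script. Its argument "plan" is a list of rows, each an object with "offset": the shift along the tool's x, y, z in m, a list of three; "twist": the turn about the tool's z in units of 6 degrees (1.0 is 6 degrees). In form: [{"offset": [tx, ty, tz], "twist": twist}, ...]. A call has exactly 10 rows; each row is the pose to reach, as a shift and turn from the pose commanded when the call began, along the tool's axes at that moment; what a row does not reach only later rows make up. A row lasts 1/8 s, in which the tool goes at most 62.5 mm and 10.7 degrees, less where a joint would pass 70% of its speed; a pose out of reach is approached as far as the arm can. A call with a gripper value outside its range is refused whole. "jaw" is the gripper command: -1 is fully open, 1 is shut, values between are in proportion, set as the call begins (left out, the last holds). The fingers move at their own pace and stop on an object; "force" is the grip in N (left out, the last holds). Time passes only in rows, so rows that repeat a pose let the fingers close, or fill a call up. It gives the time, the measured TCP pose, the force and the opening at its end, in the units of the state.
- robot.sense(): the state, without advancing time (a new reading comes with each control period).
- robot.camera(name): name is "scene" or "top"; returns a dict with "img" (480x640x3 uint8, red, green, blue), "range_z" (480x640 float32, mm along the optical axis (not along the pixel's ray), 0 where there is no reading), "mtx" (3x3 intrinsics, pixels), "R" (3x3) and "t" (3): a world point X has camera coordinates R X + t. Camera axes: x right, y down, z forward; pixel columns grow to the right and rows downward; lengths in mm; the calibration is good to about 2 mm. A picture is of the moment at which its call begins.
- robot.hand_in(): hands the job in, once; it reports no verdict.
The state is a dict: "time_s": time; "joint_pos": joint angles; "qvel": joint speeds; "joint_torque": joint torques, N m; "eef_pos": TCP position; "ee_rot": TCP orientation; "contact_force": force on the tool from outside, world axes, zero at the start; "moment": the same for the moment, N m; "finger_gap": finger opening in mm.
Only numpy, scipy, OpenCV 4.12 (cv2) and the standard library are available. Lean on these libraries where they do the work, as an engineer would, in place of code of your own. Each camera call takes 0.05 s, during which the arm holds its last target. There are 200 camera calls.

## Task

The green utensil cup has been knocked over on the packing bench. Stand it upright, mouth up, on the round blue mat and let go of it, then stand the spatula in it with its handle down and the red blade up. Leave the other things on the bench where they are.

Things in the scene. Friction and masses are not known exactly. Their poses are not given: they have to be found in the camera images.
- cup: green square cup with two white stripes near its mouth, loose, lying on a side, mouth roughly towards the robot (+-0.8 rad). Outside 58 x 58 mm, 95 mm long; walls and floor 4 mm (inside 50 x 50 mm, 91 mm deep); about 0.22 kg. Origin at the centre of its volume, 47.5 mm from either end; x axis runs from the closed bottom to the mouth, up when it stands; y and z square to its sides
- cup_floor (a point): centre of the cup's inner floor, 43.5 mm from the cup's origin towards the bottom; axes as the cup's (x towards the mouth)
- cup_mouth (a point): centre of the cup's open mouth, in the plane of the rim, 47.5 mm from the cup's origin
- spatula: spatula, loose, lying flat, blade roughly towards the robot (+-0.8 rad), 220 mm, about 0.07 kg. Black handle 16 x 16 mm, 160 mm long, red with a domed end over the last 20 mm at the butt; red blade 60 mm long, 46 wide, 7 thick. Origin at mid-length on the handle's axis, 8 mm up when lying; x axis from butt (x = -110 mm) to blade (x = +50 to +110 mm); z normal to the blade
- spatula_butt (a point): tip of the domed butt end of the handle, the end without blade, which goes down into the cup
- mat: the round blue mat fixed on the bench, 150 mm across, 3 mm thick; origin at the centre of its underside on the bench
- dish_a: loose bystander; origin at the centre of its underside. White open square dish 105 x 105 x 42 mm, in the near part of the work area
- dish_b: loose bystander; origin at the centre of its underside. White open square dish 105 x 105 x 42 mm, behind the work area
- stack: loose bystander; origin at the centre of its underside. Stack of grey square dishes with white stripes, 105 x 105 mm, 92 mm high
- sauce: loose bystander; origin at the centre of its underside. Upright red sauce bottle with white cap, 62 mm across, 190 mm high
- sanitizer: loose bystander; origin at the centre of its underside. Upright clear bottle with paper label and blue cap, 68 mm across, 170 mm high
- jar: loose bystander; origin at the centre of its underside. Upright glass jar with yellow lid, 76 mm across, 100 mm high

How it is judged (in metres and radians):
On the way:
1. the cup stands upright, mouth up, on the mat (its axis within 45 mm of the mat's centre) and is let go of, before the spatula goes in (angle between cup's own x axis and vertical below 0.1 rad and horizontal distance between cup and mat below 0.045 m and height (world z) of cup between 0.046 and 0.056 m and contact force between cup and the fingers below 0.2 N and linear speed of cup below 0.02 m/s), for 0.3 s.
At the end, for the whole second after the job is handed in: The cup stands upright (within 0.1 rad), mouth up, on the mat with its axis within 45 mm of the mat's centre; the spatula stands in it blade up, its butt inside the cup within 25 mm of the inner floor, leaning no more than 0.7 rad; both are at rest (angle between cup's own x axis and vertical below 0.1 rad and horizontal distance between cup and mat below 0.045 m and height (world z) of cup between 0.046 and 0.056 m and x of spatula_butt in the frame of cup_floor between -0.01 and 0.025 m and y of spatula_butt in the frame of cup_floor between -0.028 and 0.028 m and z of spatula_butt in the frame of cup_floor between -0.028 and 0.028 m and angle between spatula's own x axis and vertical below 0.7 rad and linear speed of each of cup, spatula below 0.02 m/s); the robot touches nothing.
It fails at once if one of the bystanders (dishes and stack of dishes) is shifted by more than 40 mm or knocked over (distance of any of dish_a, dish_b, stack from where it was at the start of the episode above 0.04 m or angle between any of dish_a, dish_b, stack's own z axis and vertical above 0.5 rad).
It fails at once if one of the bystanders (bottles and jar) is shifted by more than 40 mm or knocked over (distance of any of sauce, sanitizer, jar from where it was at the start of the episode above 0.04 m or angle between any of sauce, sanitizer, jar's own z axis and vertical above 0.5 rad).
It also fails if it takes over 72 s, if anything falls off the work surface, if the arm or the gripper's body presses on something with over 40 N, if the wrist force passes 120 N, or if a joint passes its speed limit or range.

## Working session

There is one attempt and no reset: what is moved stays moved. The work goes in short steps, Python scripts to look and compute and a tool call to move; the robot and the scene stay as the last step left them, time stands still between calls to the robot, and variables do not carry over. Pictures are saved under pics/ and viewed, about 8 in all and at most 12, crops included, and the job is handed in when it is done.

Besides the shell and the picture viewer there is one more tool, called after "Request:" as name(argument=value, ...) on one line, values as JSON. drive_tool: Moves the arm, as the interface text tells. Its arguments: {"type":"object","properties":{"plan":{"type":"array","items":{"type":"object","properties":{"offset":{"type":"array","items":{"type":"number"}},"twist":{"type":"number"}}}},"jaw":{"type":"number"},"force":{"type":"number"}},"required":["plan"]}

```bash
ls; mkdir -p pics
python3 - <<'E'
from bench import robot
import cv2,numpy as np
for n in ("scene","top"):
    c=robot.camera(n); cv2.imwrite(f"pics/{n}0.png",c["img"][:,:,::-1]); np.savez(f"{n}0.npz",**c)
    print(n,c["mtx"].round(1).tolist(),c["R"].round(3).tolist(),c["t"].round(1).tolist())
s=robot.sense(); print({k:np.round(v,3).tolist() for k,v in s.items()})
E
```

```text
pics
scene [[556.9, 0.0, 317.5], [0.0, 556.9, 247.3], [0.0, 0.0, 1.0]] [[0.186, 0.983, -0.001], [0.813, -0.154, -0.561], [-0.552, 0.103, -0.828]] [-104.7, -439.9, 1779.1]
top [[534.5, 0.0, 316.1], [0.0, 534.5, 238.2], [0.0, 0.0, 1.0]] [[0.001, -1.0, 0.013], [-0.987, -0.003, -0.158], [0.158, -0.012, -0.987]] [7.4, 583.9, 1282.8]
{'time_s': 0.1, 'joint_pos': [-74.311, 5.008, 10.039, 95.1, 0.0, 90.0], 'qvel': [-0.041, -0.018, 0.051, 0.15, -0.016, -0.011], 'joint_torque': [-0.0, -52.156, 46.565, 0.016, 0.0, -0.0], 'eef_pos': [148.663, -529.281, 208.249], 'ee_rot': [[0.963, 0.27, -0.0], [0.27, -0.963, 0.001], [0.0, -0.001, -1.0]], 'contact_force': [1.484, -0.927, 0.093], 'moment': [0.022, 0.025, 0.008], 'finger_gap': 85.037}
```

View pics/top0.png

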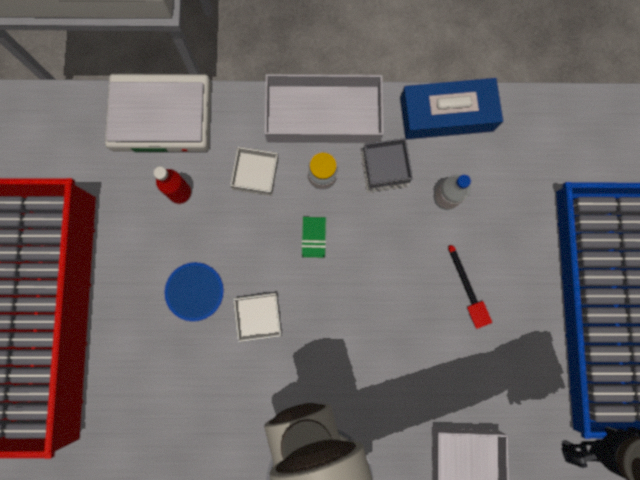

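View pics/scene0.png

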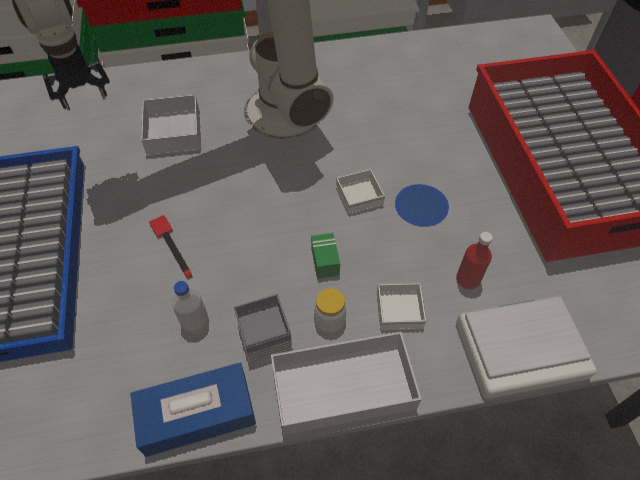

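The top view shows the cup at about (314,237), mouth with stripes towards the robot (down). The spatula runs from its butt (452,248) to its blade (480,315), and the mat is at (194,291). dish_a at (258,315) lies near the path, and the sauce bottle at (172,185) stands behind the mat. The scene view agrees.

```bash
cat > h.py <<'E'
import numpy as np,cv2
from bench import robot
def ray(c,uv,z):
    K,R,t=c["mtx"],c["R"],c["t"]; uv=np.atleast_2d(uv).astype(float)
    d=(R.T@np.linalg.inv(K)@np.c_[uv,np.ones(len(uv))].T).T; o=-R.T@t
    return (o+d*((z-o[2])/d[:,2:3]))
def cloud(c):
    v,u=np.mgrid[:480,:640]; Z=c["range_z"]
    p=np.stack([u,v,np.ones_like(u)],-1)@np.linalg.inv(c["mtx"]).T*Z[...,None]
    return (p-c["t"])@c["R"]
def hsv(c): return cv2.cvtColor(c["img"],cv2.COLOR_RGB2HSV)
def biggest(m):
    n,l,s,_=cv2.connectedComponentsWithStats(m.astype(np.uint8)); return l==1+np.argmax(s[1:,4])
def rect(p):
    (c,s,a)=cv2.minAreaRect(p[:,:2].astype(np.float32)); return np.round(c,1),np.round(s,1),round(a,1)
E
python3 - <<'E'
from h import *
for n in("top","scene"):
    c=dict(np.load(f"{n}0.npz")); h=hsv(c); P=cloud(c)
    H,S,V=h[...,0],h[...,1],h[...,2]
    roi=np.zeros((480,640),bool); roi[(slice(140,340) if n=="top" else slice(170,300)), (slice(150,500))]=1
    print(n)
    g=biggest((abs(H.astype(int)-65)<20)&(S>120)&roi); p=P[g]; p=p[p[:,2]>50]; print("cup top",rect(p),p[:,2].mean(),len(p))
    st=roi&(S<70)&(V>110)&(abs(P[...,2]-58)<7)&cv2.dilate(g.astype(np.uint8),np.ones((7,7))).astype(bool); print("stripes",P[st].mean(0),st.sum())
    b=biggest((abs(H.astype(int)-110)<15)&(S>120)&roi); v,u=np.nonzero(b); print("mat",rect(ray(c,np.c_[u,v],3)))
    r=((H<8)|(H>172))&(S>150)&roi
    r[:, :400]&= (n!="top")
    if n=="scene": r[:,230:]=0
    k,l,s,ct=cv2.connectedComponentsWithStats(r.astype(np.uint8))
    for i in range(1,k):
        if s[i,4]>4:
            v,u=np.nonzero(l==i); q=ray(c,np.c_[u,v],7 if s[i,4]>80 else 12)
            print("red",s[i,4],q.mean(0).round(1),rect(q),P[l==i][:,2].mean().round(1))
    k=(P[...,2]>6)&(P[...,2]<60)&roi
    if n=="top": k&=(V>120)&(S<60)
    else: continue
    k[:,:225]=0;k[:,290:]=0;k[:270]=0
    print("dish_a",rect(P[k]))
E
```

```text
top
cup top (array([505. ,  15.5]), array([ 52.1, 261.7]), 89.9) 65.72184001141684 484
stripes [576.82470824  11.6508617   57.71699284] 70
mat (array([455.4, 317.2]), array([146.1, 143.4]), 1.7)
red 33 [ 563.3 -336.9   12. ] (array([ 562.6, -337.3]), array([12.8, 15.6]), 87.8) 14.4
red 410 [ 398.3 -401.8    7. ] (array([ 399. , -401.2]), array([60.2, 44.1]), 21.1) 11.2
dish_a (array([416.4, 160.5]), array([154.3, 166.9]), 82.4)
scene
cup top (array([606.4,  13.7]), array([54.7, 60.6]), 89.3) 58.57536129497144 228
stripes [576.75013655  16.38029047  58.86811107] 57
mat (array([454.3, 315.3]), array([144.9, 147.4]), 71.9)
red 275 [ 396.3 -403.3    7. ] (array([ 396.6, -403.1]), array([58.5, 44.1]), 20.9) 11.6
red 32 [ 565.8 -338.6   12. ] (array([ 566., -339.]), array([18.5, 13.4]), 11.7) 15.7
```

Run:
```python
from h import *
for n in("top","scene"):
    c=dict(np.load(f"{n}0.npz")); h=hsv(c); P=cloud(c); H,S=h[...,0].astype(int),h[...,1]
    m=(abs(P[...,2]-58)<6)&(P[...,0]>520)&(P[...,0]<670)&(abs(P[...,1]-14)<60)
    m&=cv2.dilate(((abs(H-65)<20)&(S>120)).astype(np.uint8),np.ones((3,3))).astype(bool)
    m=biggest(m); v,u=np.nonzero(m); print(n,"depth",rect(P[m]),"ray",rect(ray(c,np.c_[u,v],58)))
    g=m&(abs(H-65)<20)&(S>120)
    q=P[g|m]; 
    for x in(575,590,605,620,635):
        k=q[abs(q[:,0]-x)<7]; len(k) and print(x,k[:,1].min().round(1),k[:,1].max().round(1))
    # obstacles near
    o=(P[...,2]>20)&(P[...,0]>300)&(P[...,0]<760)&(P[...,1]>-450)&(P[...,1]<450)
    k,l,s,ct=cv2.connectedComponentsWithStats(o.astype(np.uint8))
    for i in range(1,k):
        if s[i,4]>100: p=P[l==i]; print(s[i,4],np.percentile(p,[2,98],axis=0).round(0).tolist())
```

```text
top depth (array([606.7,  14.1]), array([54.8, 59. ]), 89.9) ray (array([606.4,  14. ]), array([57.7, 54.6]), 0.2)
575 -13.0 41.1
590 -13.0 41.2
605 -13.2 41.3
620 -13.3 41.4
635 -13.3 41.5
638 [[719.0, -40.0, 23.0], [759.0, 27.0, 105.0]]
884 [[712.0, -224.0, 23.0], [759.0, -119.0, 94.0]]
882 [[679.0, 331.0, 26.0], [732.0, 384.0, 192.0]]
227 [[703.0, 116.0, 21.0], [758.0, 224.0, 46.0]]
925 [[665.0, -355.0, 27.0], [725.0, -297.0, 172.0]]
900 [[542.0, -13.0, 52.0], [635.0, 41.0, 63.0]]
367 [[335.0, 96.0, 22.0], [446.0, 207.0, 47.0]]
scene depth (array([589.9,  15.1]), array([59. , 99.2]), 87.4) ray (array([590.8,  14.3]), array([58.4, 96.8]), 89.0)
575 -13.7 42.7
590 -14.2 43.5
605 -15.1 43.6
620 -15.3 42.6
635 -14.8 41.9
626 [[336.0, 95.0, 20.0], [450.0, 207.0, 45.0]]
949 [[545.0, -15.0, 23.0], [640.0, 42.0, 63.0]]
1182 [[696.0, 332.0, 25.0], [743.0, 382.0, 193.0]]
1238 [[689.0, -359.0, 26.0], [736.0, -298.0, 172.0]]
326 [[707.0, 116.0, 21.0], [758.0, 223.0, 47.0]]
310 [[727.0, -43.0, 70.0], [759.0, 21.0, 105.0]]
1020 [[717.0, -223.0, 50.0], [759.0, -123.0, 94.0]]
```

Request:
drive_tool(plan=[{"offset": [0.054,-0.041,0],"twist": 0.26},{"offset": [0.108,-0.082,0],"twist": 0.52},{"offset": [0.162,-0.124,0],"twist": 0.78},{"offset": [0.216,-0.165,0],"twist": 1.04},{"offset": [0.27,-0.206,0],"twist": 1.3},{"offset": [0.324,-0.248,0.02],"twist": 1.56},{"offset": [0.379,-0.289,0.04],"twist": 1.83},{"offset": [0.433,-0.33,0.06],"twist": 2.09},{"offset": [0.487,-0.371,0.08],"twist": 2.35},{"offset": [0.541,-0.413,0.088],"twist": 2.61}], jaw=-1, force=20)

```text
time_s: 1.35
eef_pos: [519.6, -35.8, 132.6]
ee_rot: [[1.0, -0.0, -0.001], [-0.0, -1.0, -0.0], [-0.001, 0.0, -1.0]]
contact_force: [0.7, -0.6, 0.1]
finger_gap: 85.5
```

Request:
drive_tool(plan=[{"offset": [0.02,-0.025,0],"twist": 0},{"offset": [0.038,-0.05,0],"twist": 0},{"offset": [0.038,-0.05,0.02],"twist": 0},{"offset": [0.038,-0.05,0.03],"twist": 0},{"offset": [0.038,-0.05,0.04],"twist": 0},{"offset": [0.038,-0.05,0.05],"twist": 0},{"offset": [0.038,-0.05,0.05],"twist": 0},{"offset": [0.038,-0.05,0.05],"twist": 0},{"offset": [0.038,-0.05,0.05],"twist": 0},{"offset": [0.038,-0.05,0.05],"twist": 0}])

```text
time_s: 2.6
eef_pos: [557.2, 6.4, 84.0]
ee_rot: [[1.0, 0.01, 0.0], [0.01, -1.0, 0.005], [0.001, -0.005, -1.0]]
contact_force: [-1.3, 0.5, -0.3]
finger_gap: 85.5
```

Request:
drive_tool(plan=[{"offset": [0.001,-0.008,0.01],"twist": 0},{"offset": [0.001,-0.008,0.025],"twist": 0},{"offset": [0.001,-0.008,0.04],"twist": 0},{"offset": [0.001,-0.008,0.055],"twist": 0},{"offset": [0.001,-0.008,0.065],"twist": 0},{"offset": [0.001,-0.008,0.075],"twist": 0},{"offset": [0.001,-0.008,0.078],"twist": 0},{"offset": [0.001,-0.008,0.078],"twist": 0},{"offset": [0.001,-0.008,0.078],"twist": 0},{"offset": [0.001,-0.008,0.078],"twist": 0}])

```text
time_s: 3.85
eef_pos: [558.2, 10.8, 6.1]
ee_rot: [[1.0, 0.016, 0.001], [0.016, -1.0, 0.008], [0.001, -0.008, -1.0]]
contact_force: [-0.5, 0.5, 0.9]
finger_gap: 85.5
```

Request:
drive_tool(plan=[{"offset": [0,0,0],"twist": 0},{"offset": [0,0,0],"twist": 0},{"offset": [0,0,0],"twist": 0},{"offset": [0,0,0],"twist": 0},{"offset": [0,0,0],"twist": 0},{"offset": [0,0,0],"twist": 0},{"offset": [0,0,0],"twist": 0},{"offset": [0,0,0],"twist": 0},{"offset": [0,0,0],"twist": 0},{"offset": [0,0,0],"twist": 0}], jaw=1, force=20)

```text
time_s: 5.1
eef_pos: [558.1, 10.9, 6.0]
ee_rot: [[1.0, 0.016, 0.0], [0.016, -1.0, 0.008], [0.0, -0.008, -1.0]]
contact_force: [-1.0, 1.5, 6.1]
finger_gap: 58.2
```

Request:
drive_tool(plan=[{"offset": [0,0,-0.01],"twist": 0},{"offset": [0,0,-0.025],"twist": 0},{"offset": [0,0,-0.04],"twist": 0},{"offset": [0,0,-0.055],"twist": 0},{"offset": [0,0,-0.07],"twist": 0},{"offset": [0,0,-0.085],"twist": 0},{"offset": [0,0,-0.1],"twist": 0},{"offset": [0,0,-0.115],"twist": 0},{"offset": [0,0,-0.12],"twist": 0},{"offset": [0,0,-0.12],"twist": 0}])

```text
time_s: 6.35
eef_pos: [558.1, 9.9, 125.8]
ee_rot: [[1.0, 0.016, 0.0], [0.016, -1.0, 0.008], [0.0, -0.008, -1.0]]
contact_force: [0.1, -0.1, -2.9]
finger_gap: 58.2
```

Run:
```python
from h import *
a=[robot.camera(n)["img"][y:y+160,x:x+200] for n,x,y in(("top",220,170),("scene",230,160))]
cv2.imwrite("pics/lift.png",cv2.resize(np.hstack(a)[:,:,::-1],None,fx=2,fy=2))
```

```text
(no output)
```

View pics/lift.png

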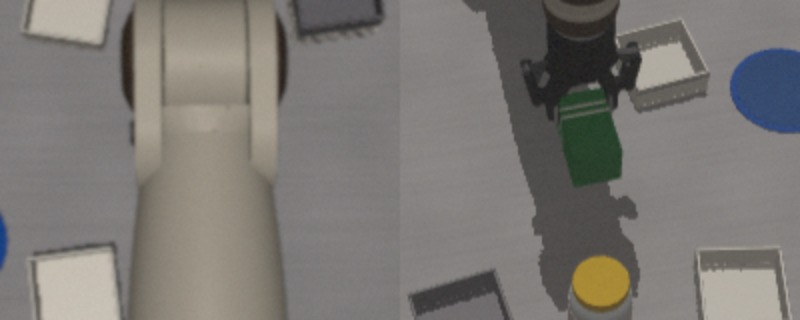

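```bash
cat >> h.py <<'E'
def cup(c,view=False):
    "green cloud of the held cup: dominant facets by normals"
    h=hsv(c);P=cloud(c);H,S=h[...,0].astype(int),h[...,1]
    m=biggest((abs(H-65)<20)&(S>100)&(P[...,0]>250)&(P[...,0]<720)&(P[...,2]>4)&(abs(P[...,1])<420)); q=P[m]
    print("n",m.sum(),"min",np.percentile(q,2,axis=0).round(0),"max",np.percentile(q,98,axis=0).round(0))
    # local normals from a smooth depth
    r=cv2.erode(m.astype(np.uint8),np.ones((5,5))).astype(bool)
    B=cv2.blur(P.astype(np.float32),(5,5)); du=np.roll(B,-2,1)-np.roll(B,2,1); dv=np.roll(B,-2,0)-np.roll(B,2,0)
    N=np.cross(dv,du)[r]; N/=np.linalg.norm(N,axis=1)[:,None]
    for nz in ((N[:,2]>.6),(N[:,2]<=.6)): 
        if nz.sum()>5: v=np.median(N[nz],axis=0); print(nz.sum(),v.round(2),"elev deg",np.degrees(np.arctan2(v[0],v[2])).round(1))
E
python3 - <<'E'
from h import *
cup(robot.camera("scene"))
E
```

```text
n 90 min [580. -18. 170.] max [630.  14. 181.]
```

Request:
drive_tool(plan=[{"offset": [-0.011,-0.033,0],"twist": 0},{"offset": [-0.024,-0.07,0],"twist": 0},{"offset": [-0.037,-0.11,0],"twist": 0},{"offset": [-0.05,-0.15,0],"twist": 0},{"offset": [-0.063,-0.19,0],"twist": 0},{"offset": [-0.077,-0.23,0],"twist": 0},{"offset": [-0.088,-0.265,0],"twist": 0},{"offset": [-0.097,-0.292,0],"twist": 0},{"offset": [-0.1,-0.304,0],"twist": 0},{"offset": [-0.1,-0.304,0],"twist": 0}])

```text
time_s: 7.75
eef_pos: [487.3, 67.6, 127.9]
ee_rot: [[0.995, 0.104, -0.008], [0.104, -0.993, 0.055], [-0.002, -0.055, -0.998]]
contact_force: [0.1, 0.0, -3.1]
finger_gap: 57.8
```

Request:
drive_tool(plan=[{"offset": [0,0,0.01],"twist": 0},{"offset": [0,0,0.02],"twist": 0},{"offset": [0,0,0.03],"twist": 0},{"offset": [0,0,0.04],"twist": 0},{"offset": [0,0,0.05],"twist": 0},{"offset": [0,0,0.056],"twist": 0},{"offset": [0,0,0.056],"twist": 0},{"offset": [0,0,0.056],"twist": 0},{"offset": [0,0,0.056],"twist": 0},{"offset": [0,0,0.056],"twist": 0}], jaw=-0.35)

```text
time_s: 9.0
eef_pos: [487.4, 69.3, 72.2]
ee_rot: [[0.994, 0.106, -0.008], [0.107, -0.993, 0.056], [-0.002, -0.057, -0.998]]
contact_force: [-0.4, 0.2, -2.4]
finger_gap: 57.9
```

Run:
```python
from h import *
c=[robot.camera(n) for n in("top","scene")]
a=[k["img"][y:y+160,x:x+200] for k,x,y in zip(c,(100,330),(200,110))]
cv2.imwrite("pics/mat1.png",cv2.resize(np.hstack(a)[:,:,::-1],None,fx=2,fy=2))
print(robot.sense()["finger_gap"]);cup(c[1])
```

```text
57.75261778807095
n 249 min [509.  42. 112.] max [566.  98. 130.]
```

View pics/mat1.png

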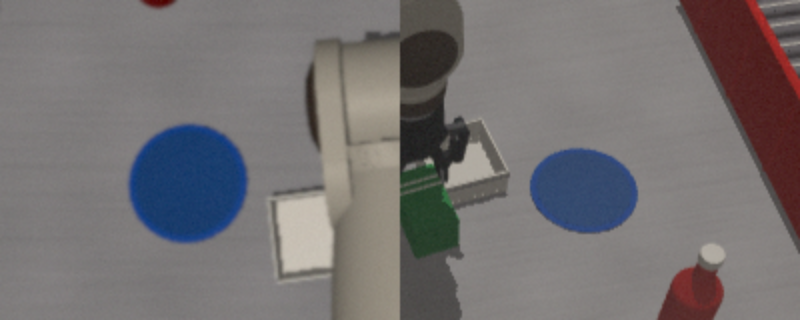

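Run:
```python
from h import *
s=robot.sense(); print({k:np.round(s[k],3).tolist() for k in("time_s","joint_pos","eef_pos","ee_rot","contact_force")})
```

```text
{'time_s': 9.1, 'joint_pos': [6.06, -3.314, -13.486, 79.937, 3.241, 179.943], 'eef_pos': [487.293, 69.209, 72.097], 'ee_rot': [[0.994, 0.106, -0.008], [0.107, -0.993, 0.056], [-0.002, -0.057, -0.998]], 'contact_force': [0.04, 0.396, -2.416]}
```

Request:
drive_tool(plan=[{"offset": [0,0,-0.015],"twist": 0},{"offset": [0,0,-0.03],"twist": 0},{"offset": [0,0,-0.045],"twist": 0},{"offset": [0,0,-0.055],"twist": -1},{"offset": [0,0,-0.055],"twist": -2},{"offset": [0,0,-0.055],"twist": -3},{"offset": [0,0,-0.055],"twist": -4},{"offset": [0,0,-0.055],"twist": -5},{"offset": [0,0,-0.055],"twist": -6},{"offset": [0,0,-0.055],"twist": -7}], jaw=1)

```text
time_s: 10.35
eef_pos: [487.9, 66.1, 127.9]
ee_rot: [[0.665, 0.747, -0.007], [0.746, -0.664, 0.056], [0.037, -0.043, -0.998]]
contact_force: [0.6, -0.5, -2.8]
finger_gap: 58.0
```

Request:
drive_tool(plan=[{"offset": [0.02,-0.024,0.002],"twist": 0},{"offset": [0.045,-0.052,0.004],"twist": 0},{"offset": [0.07,-0.081,0.006],"twist": 0},{"offset": [0.095,-0.11,0.008],"twist": 0},{"offset": [0.12,-0.139,0.01],"twist": 0},{"offset": [0.143,-0.166,0.012],"twist": 0},{"offset": [0.158,-0.183,0.014],"twist": 0},{"offset": [0.165,-0.191,0.014],"twist": 0},{"offset": [0.165,-0.191,0.014],"twist": 0},{"offset": [0.165,-0.191,0.014],"twist": 0}])

```text
time_s: 11.6
eef_pos: [455.8, 316.1, 127.4]
ee_rot: [[0.668, 0.744, -0.008], [0.743, -0.667, 0.056], [0.036, -0.043, -0.998]]
contact_force: [-0.8, -0.6, -2.5]
finger_gap: 58.1
```

Request:
drive_tool(plan=[{"offset": [0,0,0.01],"twist": 0},{"offset": [0,0.001,0.02],"twist": 0},{"offset": [-0.001,0.001,0.03],"twist": 0},{"offset": [-0.001,0.002,0.04],"twist": 0},{"offset": [-0.002,0.002,0.05],"twist": 0},{"offset": [-0.002,0.002,0.056],"twist": 0},{"offset": [-0.002,0.002,0.056],"twist": 0},{"offset": [-0.002,0.002,0.056],"twist": 0},{"offset": [-0.002,0.002,0.056],"twist": 0},{"offset": [-0.002,0.002,0.056],"twist": 0}], jaw=-0.36)

```text
time_s: 12.85
eef_pos: [455.4, 317.3, 71.3]
ee_rot: [[0.668, 0.744, -0.008], [0.743, -0.666, 0.056], [0.037, -0.043, -0.998]]
contact_force: [0.4, 1.4, -2.5]
finger_gap: 57.9
```

Run:
```python
from h import *
c=[robot.camera(n) for n in("top","scene")]
a=[k["img"][y:y+160,x:x+200] for k,x,y in zip(c,(100,330),(200,110))]
cv2.imwrite("pics/mat2.png",cv2.resize(np.hstack(a)[:,:,::-1],None,fx=2,fy=2))
s=robot.sense(); print(s["finger_gap"],s["joint_pos"].round(1) if hasattr(s["joint_pos"],"round") else s["joint_pos"]);cup(c[1])
```

```text
58.35977326191557 [ 33.2   3.7  -6.6  78.4   2.9 165.2]
n 336 min [454. 320. 117.] max [523. 386. 131.]
106 [0.01 0.   0.99] elev deg 0.5
10 [-0.3  -0.95  0.01] elev deg -88.0
```

View pics/mat2.png

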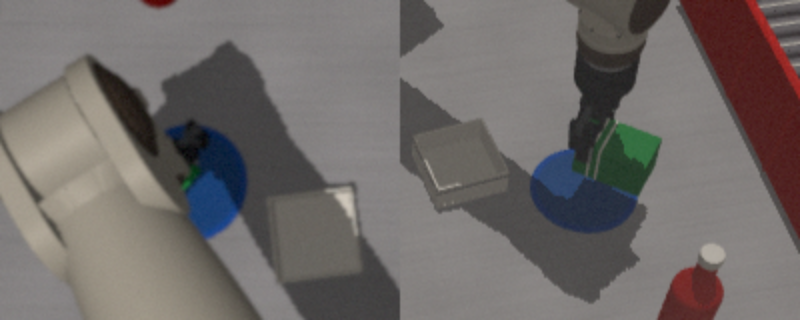

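The cup is held horizontal over the mat with its top face at z≈125. I'll loosen the grip gradually so it can swing down.

Request:
drive_tool(plan=[{"offset": [0,0,0],"twist": 0},{"offset": [0,0,0],"twist": 0},{"offset": [0,0,0],"twist": 0},{"offset": [0,0,0],"twist": 0},{"offset": [0,0,0],"twist": 0},{"offset": [0,0,0],"twist": 0},{"offset": [0,0,0],"twist": 0},{"offset": [0,0,0],"twist": 0},{"offset": [0,0,0],"twist": 0},{"offset": [0,0,0],"twist": 0}], jaw=-0.37)

```text
time_s: 14.2
eef_pos: [455.3, 317.2, 71.1]
ee_rot: [[0.668, 0.744, -0.008], [0.743, -0.666, 0.056], [0.036, -0.043, -0.998]]
contact_force: [-0.2, -0.5, -0.1]
finger_gap: 58.4
```

Run:
```python
from h import *
c=robot.camera("scene");cup(c)
```

```text
n 255 min [453. 337.  57.] max [520. 381.  67.]
56 [-0.02  0.07  1.  ] elev deg -1.0
25 [ 0.27 -0.13  0.05] elev deg 80.1
```

Request:
drive_tool(plan=[{"offset": [0,0,0],"twist": 0},{"offset": [0,0,0],"twist": 0},{"offset": [0,0,0],"twist": 0},{"offset": [0,0,0],"twist": 0},{"offset": [0,0.0,0.01],"twist": 0},{"offset": [-0.001,0.001,0.025],"twist": 0},{"offset": [-0.001,0.002,0.04],"twist": 0},{"offset": [-0.002,0.002,0.055],"twist": 0},{"offset": [-0.002,0.002,0.062],"twist": 0},{"offset": [-0.002,0.002,0.062],"twist": 0}], jaw=-1)

```text
time_s: 15.5
eef_pos: [454.6, 317.7, 8.4]
ee_rot: [[0.668, 0.744, -0.009], [0.744, -0.666, 0.055], [0.035, -0.044, -0.998]]
contact_force: [-0.6, -0.7, 0.2]
finger_gap: 85.2
```

Run:
```python
from h import *
c=[robot.camera(n) for n in("top","scene")]
a=[k["img"][y:y+160,x:x+200] for k,x,y in zip(c,(100,330),(200,110))]
cv2.imwrite("pics/mat3.png",cv2.resize(np.hstack(a)[:,:,::-1],None,fx=2,fy=2))
cup(c[1]); print(robot.sense()["contact_force"])
```

```text
n 284 min [453. 323.  55.] max [518. 381.  67.]
58 [-0.14  0.08  0.98] elev deg -8.0
8 [0.28 0.88 0.37] elev deg 37.2
[0.57068128 0.97590917 0.2758352 ]
```

View pics/mat3.png

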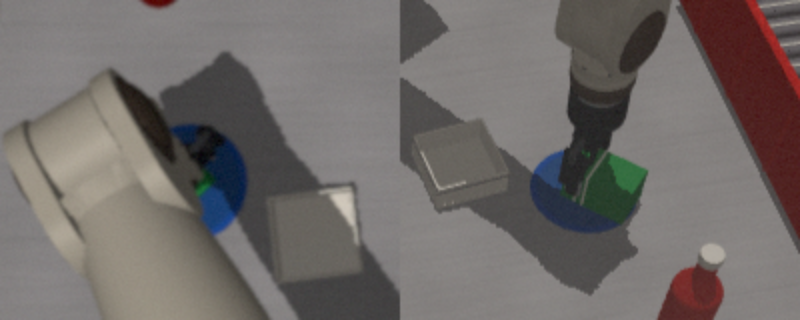

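The picture shows the cup lying on the mat between the open fingers, at about (600,180) in the right half. My plan is to grip it, carry it to the +x/-y side of the mat, brace its bottom edge on the 3 mm mat rim and swing it up in an arc.

Request:
drive_tool(plan=[{"offset": [0,0,0],"twist": 0},{"offset": [0,0,0],"twist": 0},{"offset": [0,0,0],"twist": 0},{"offset": [0,0,0],"twist": 0},{"offset": [0,0,0],"twist": 0},{"offset": [0,0,0],"twist": 0},{"offset": [0.001,-0.001,-0.015],"twist": 0},{"offset": [0.001,-0.001,-0.03],"twist": 0},{"offset": [0.002,-0.002,-0.045],"twist": 0},{"offset": [0.002,-0.003,-0.06],"twist": 0}], jaw=1, force=25)

```text
time_s: 16.85
eef_pos: [454.6, 318.1, 70.5]
ee_rot: [[0.668, 0.744, -0.008], [0.743, -0.666, 0.056], [0.037, -0.043, -0.998]]
contact_force: [0.2, 0.7, -2.0]
finger_gap: 58.3
```

Request:
drive_tool(plan=[{"offset": [-0.001,0.016,-0.001],"twist": -1.5},{"offset": [-0.002,0.034,-0.002],"twist": -3.0},{"offset": [-0.004,0.054,-0.003],"twist": -4.6},{"offset": [-0.005,0.076,-0.004],"twist": -6.2},{"offset": [-0.006,0.098,-0.005],"twist": -7.8},{"offset": [-0.008,0.12,-0.006],"twist": -9.4},{"offset": [-0.009,0.138,-0.007],"twist": -11.0},{"offset": [-0.01,0.152,-0.007],"twist": -12.6},{"offset": [-0.01,0.159,-0.007],"twist": -14.0},{"offset": [-0.01,0.159,-0.007],"twist": -14.5}])

```text
time_s: 18.1
eef_pos: [566.7, 203.8, 69.4]
ee_rot: [[-0.71, 0.704, -0.008], [0.703, 0.709, 0.056], [0.045, 0.034, -0.998]]
contact_force: [0.5, 0.5, -1.4]
finger_gap: 58.0
```

```bash
cat > m.py <<'E'
from h import *
def meas(d,TC,n="scene"):
    c=robot.camera(n);h=hsv(c);P=cloud(c);H,S=h[...,0].astype(int),h[...,1]
    m=(abs(H-65)<25)&(S>80)&(np.linalg.norm(P[...,:2]-TC,axis=-1)<130)&(P[...,2]>2)&(P[...,2]<200); q=P[m]
    d=np.array(d);p=np.array([-d[1],d[0]]); s=(q[:,:2]-TC)@d; w=(q[:,:2]-TC)@p
    pc=lambda a:np.percentile(a,[1,10,50,90,99]).round(1)
    print(n,len(q),"s",pc(s),"w",pc(w),"z",pc(q[:,2]))
    k=abs(w)<20
    for a in range(-40,110,15):
        b=k&(abs(s-a)<7.5)
        if b.sum()>3: print(a,"z",q[b,2].min().round(0),q[b,2].max().round(0))
    return c
E
python3 - <<'E'
from m import *
meas([-.71,.704],[567,204]); meas([-.71,.704],[567,204],"top")
E
```

```text
scene 499 s [-25.1 -22.7 -11.3  10.5  67.9] w [-28.5 -23.8   4.5  26.4  30.8] z [ 62.9  65.8 100.3 123.8 164.9]
-25 z 64.0 174.0
-10 z 63.0 170.0
5 z 62.0 125.0
20 z 62.0 124.0
65 z 122.0 127.0Traceback (most recent call last):
  File "<stdin>", line 2, in <module>
  File "m.py", line 7, in meas
    print(n,len(q),"s",pc(s),"w",pc(w),"z",pc(q[:,2]))
                       ~~^^^
  File "m.py", line 6, in <lambda>
    pc=lambda a:np.percentile(a,[1,10,50,90,99]).round(1)
                ~~~~~~~~~~~~~^^^^^^^^^^^^^^^^^^^
    return _quantile_unchecked(
        a, q, axis, out, overwrite_input, method, keepdims, weights)
    return _ureduce(a,
                    func=_quantile_ureduce_func,
    ...<5 lines>...
                    overwrite_input=overwrite_input,
                    method=method)
    r = func(a, **kwargs)
    result = _quantile(arr,
                       quantiles=q,
    ...<2 lines>...
                       out=out,
                       weights=wgt)
    slices_having_nans = np.isnan(arr[-1, ...])
                                  ~~~^^^^^^^^^
IndexError: index -1 is out of bounds for axis 0 with size 0
```

Request:
drive_tool(plan=[{"offset": [0,0,0.01],"twist": 0},{"offset": [-0.001,-0.001,0.025],"twist": 0},{"offset": [-0.002,-0.001,0.04],"twist": 0},{"offset": [-0.003,-0.002,0.055],"twist": 0},{"offset": [-0.003,-0.002,0.062],"twist": 0},{"offset": [-0.003,-0.002,0.065],"twist": 0},{"offset": [-0.003,-0.002,0.065],"twist": 0},{"offset": [0.003,-0.002,0.065],"twist": 0},{"offset": [0.008,-0.002,0.065],"twist": 0},{"offset": [0.011,-0.002,0.065],"twist": 0}])

```text
time_s: 19.45
eef_pos: [559.2, 213.1, 6.3]
ee_rot: [[-0.708, 0.706, -0.002], [0.705, 0.707, 0.054], [0.039, 0.037, -0.999]]
contact_force: [11.5, -15.1, 7.5]
finger_gap: 57.7
```

Run:
```python
from m import *
s=robot.sense(); print(s["contact_force"],s["eef_pos"])
c=meas([-.71,.704],[558,214]); cv2.imwrite("pics/rim.png",cv2.resize(c["img"][130:290,300:500,::-1],None,fx=3,fy=3))
```

```text
[ 11.5352217  -15.10208616   7.53778379] [559.20540211 213.05697264   6.275239  ]
scene 436 s [-27.2 -24.3 -13.5   7.3  70.2] w [-27.7 -23.5   3.4  27.1  30.1] z [  2.8   4.6  46.6  62.1 105.8]
-25 z 3.0 112.0
-10 z 2.0 107.0
5 z 2.0 65.0
20 z 57.0 61.0
65 z 56.0 62.0
```

View pics/rim.png

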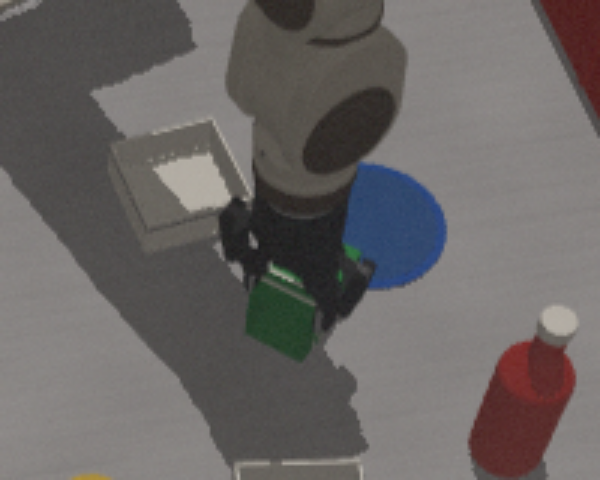

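Request:
drive_tool(plan=[{"offset": [0.003,0,-0.006],"twist": 0},{"offset": [0.0066,0,-0.0114],"twist": 0},{"offset": [0.0106,0.001,-0.0166],"twist": 0},{"offset": [0.015,0.001,-0.0215],"twist": 0},{"offset": [0.02,0.001,-0.026],"twist": 0},{"offset": [0.025,0.001,-0.03],"twist": 0},{"offset": [0.031,0.001,-0.0334],"twist": 0},{"offset": [0.0365,0.0015,-0.0365],"twist": 0},{"offset": [0.0425,0.0015,-0.039],"twist": 0},{"offset": [0.049,0.0015,-0.041],"twist": 0}])

```text
time_s: 20.75
eef_pos: [522.9, 247.7, 47.8]
ee_rot: [[-0.708, 0.706, -0.008], [0.704, 0.708, 0.056], [0.045, 0.034, -0.998]]
contact_force: [0.4, 0.2, -2.6]
finger_gap: 57.5
```

Run:
```python
from m import *
s=robot.sense(); print(s["contact_force"],s["eef_pos"],s["finger_gap"])
c=meas([-.71,.704],s["eef_pos"][:2]); cv2.imwrite("pics/tilt.png",cv2.resize(c["img"][130:290,300:500,::-1],None,fx=3,fy=3))
```

```text
[ 0.35221226  0.22899368 -2.57234581] [522.88535561 247.72984978  47.75231183] 57.537431723005895
scene 519 s [-35.8 -29.6 -14.5  16.6  49.2] w [-28.2 -23.    6.6  27.1  30.5] z [ 38.9  42.8  57.5 104.2 110.2]
-40 z 50.0 57.0
-25 z 46.0 110.0
-10 z 41.0 147.0
5 z 39.0 104.0
20 z 35.0 102.0
```

View pics/tilt.png

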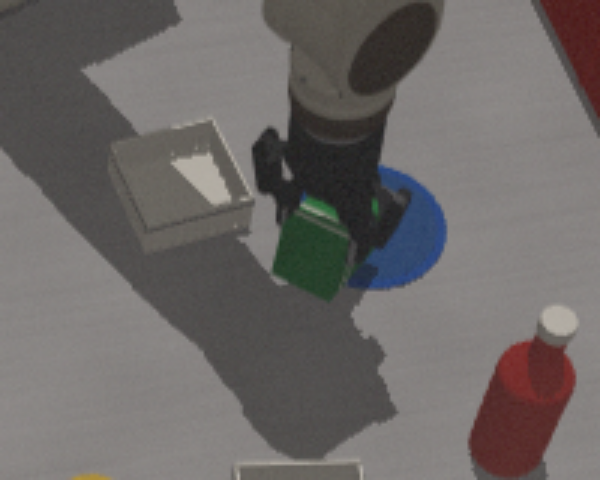

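Request:
drive_tool(plan=[{"offset": [-0.012,0,0],"twist": 0},{"offset": [-0.026,0,0],"twist": 0},{"offset": [-0.042,0,0],"twist": 0},{"offset": [-0.056,0,0],"twist": 0},{"offset": [-0.063,-0.001,0.008],"twist": 0},{"offset": [-0.063,-0.001,0.018],"twist": 0},{"offset": [-0.063,-0.001,0.026],"twist": 0},{"offset": [-0.063,-0.001,0.033],"twist": 0},{"offset": [-0.063,-0.001,0.034],"twist": 0},{"offset": [-0.063,-0.001,0.034],"twist": 0}])

```text
time_s: 22.05
eef_pos: [567.5, 204.7, 11.7]
ee_rot: [[-0.709, 0.705, -0.006], [0.704, 0.708, 0.056], [0.044, 0.036, -0.998]]
contact_force: [1.5, -3.6, 5.3]
finger_gap: 57.5
```

Request:
drive_tool(plan=[{"offset": [0,0,0],"twist": 0},{"offset": [0,0,0],"twist": 0},{"offset": [0,0,0],"twist": 0},{"offset": [0,0,0],"twist": 0},{"offset": [0,0,0],"twist": 0},{"offset": [-0.004,0,-0.005],"twist": 0},{"offset": [-0.008,0,-0.01],"twist": 0},{"offset": [-0.011,0,-0.014],"twist": 0},{"offset": [-0.011,0,-0.014],"twist": 0},{"offset": [-0.011,0,-0.014],"twist": 0}], jaw=-0.8)

```text
time_s: 23.3
eef_pos: [574.7, 195.7, 24.2]
ee_rot: [[-0.708, 0.706, -0.008], [0.704, 0.708, 0.056], [0.045, 0.034, -0.998]]
contact_force: [-0.2, -0.3, 0.5]
finger_gap: 77.1
```

Run:
```python
from m import *
s=robot.sense(); print(s["contact_force"],s["eef_pos"],s["finger_gap"])
c=meas([-.71,.704],s["eef_pos"][:2]); cv2.imwrite("pics/re.png",cv2.resize(c["img"][130:290,300:500,::-1],None,fx=3,fy=3))
```

```text
[-0.21510383 -0.34090199  0.47634443] [574.66097724 195.67906471  24.15821058] 77.07372458385198
scene 445 s [-21.  -17.8  -6.9  13.5  29.3] w [-29.7 -25.6   2.7  24.6  27.4] z [  2.2   4.1  54.2  61.  121.9]
-25 z 7.0 132.0
-10 z 2.0 122.0
5 z 2.0 65.0
20 z 2.0 64.0
35 z 54.0 62.0
```

Request:
drive_tool(plan=[{"offset": [-0.005,0,-0.004],"twist": 0},{"offset": [-0.005,0,-0.004],"twist": 0},{"offset": [-0.005,0,-0.004],"twist": 0},{"offset": [-0.005,0,-0.004],"twist": 0},{"offset": [-0.005,0,-0.004],"twist": 0},{"offset": [-0.002,0,-0.004],"twist": 0},{"offset": [0.002,0,-0.004],"twist": 0},{"offset": [0.006,0,-0.004],"twist": 0},{"offset": [0.01,0,-0.0035],"twist": 0},{"offset": [0.014,0,-0.003],"twist": 0}], jaw=-0.355, force=20)

```text
time_s: 24.6
eef_pos: [565.0, 205.6, 28.2]
ee_rot: [[-0.708, 0.706, -0.007], [0.704, 0.708, 0.056], [0.044, 0.035, -0.998]]
contact_force: [4.3, -4.6, 2.0]
finger_gap: 58.2
```

Request:
drive_tool(plan=[{"offset": [0.001,0,0],"twist": 0},{"offset": [0.002,0,0],"twist": 0},{"offset": [0.003,0,0],"twist": 0},{"offset": [0.004,0,0],"twist": 0},{"offset": [0.005,0,0],"twist": 0},{"offset": [0.006,0,0],"twist": 0},{"offset": [0.007,0,0],"twist": 0},{"offset": [0.008,0,0],"twist": 0},{"offset": [0.008,0,0],"twist": 0},{"offset": [0.008,0,0],"twist": 0}])

```text
time_s: 25.85
eef_pos: [560.1, 210.8, 28.7]
ee_rot: [[-0.708, 0.706, -0.006], [0.705, 0.707, 0.056], [0.044, 0.035, -0.998]]
contact_force: [6.3, -2.9, 4.2]
finger_gap: 57.7
```

Request:
drive_tool(plan=[{"offset": [0.006,0,-0.0055],"twist": 0},{"offset": [0.012,0,-0.0107],"twist": 0},{"offset": [0.018,0.001,-0.0155],"twist": 0},{"offset": [0.024,0.001,-0.0197],"twist": 0},{"offset": [0.03,0.001,-0.0235],"twist": 0},{"offset": [0.0365,0.001,-0.027],"twist": 0},{"offset": [0.0435,0.001,-0.0295],"twist": 0},{"offset": [0.0505,0.001,-0.0317],"twist": 0},{"offset": [0.058,0.001,-0.0333],"twist": 0},{"offset": [0.065,0.001,-0.0343],"twist": 0}])

```text
time_s: 27.1
eef_pos: [513.8, 256.1, 65.7]
ee_rot: [[-0.708, 0.706, -0.008], [0.704, 0.708, 0.056], [0.045, 0.034, -0.998]]
contact_force: [0.9, 0.9, 0.9]
finger_gap: 57.9
```

Run:
```python
from m import *
s=robot.sense(); print(s["contact_force"],s["eef_pos"],s["finger_gap"])
c=meas([-.71,.704],s["eef_pos"][:2]); cv2.imwrite("pics/tilt2.png",cv2.resize(c["img"][130:290,300:500,::-1],None,fx=3,fy=3))
```

```text
[0.9365454  0.87938749 0.85172428] [513.78352967 256.06640686  65.67886731] 57.85968858324614
scene 611 s [-58.9 -45.7  -3.3  28.5  41. ] w [-29.5 -28.   10.1  27.2  31.2] z [  6.5  15.9  50.7  97.7 111.4]
-40 z 49.0 63.0
-25 z 32.0 113.0
-10 z 19.0 108.0
5 z 3.0 86.0
20 z 6.0 77.0
35 z 18.0 63.0
```

View pics/tilt2.png

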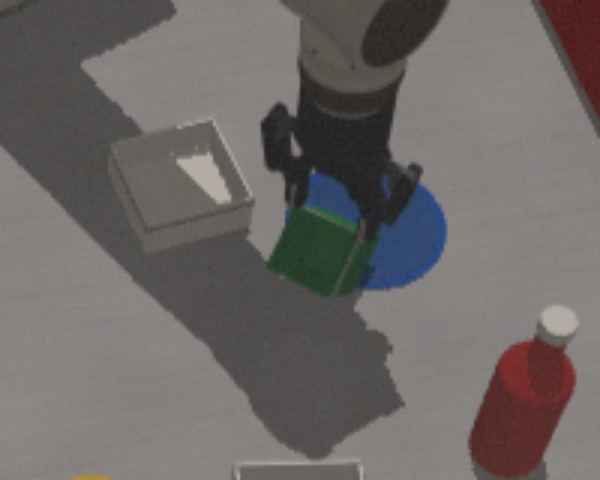

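The picture shows the cup tilted about 43°, with its bottom edge on the mat rim at about (345,290) and its mouth rising. I'll continue the arc.

Request:
drive_tool(plan=[{"offset": [0.007,0,0],"twist": 0},{"offset": [0.0135,0,0.0005],"twist": 0},{"offset": [0.02,0,0.002],"twist": 0},{"offset": [0.027,0,0.003],"twist": 0},{"offset": [0.0335,0,0.0055],"twist": 0},{"offset": [0.04,0,0.0085],"twist": 0},{"offset": [0.046,0,0.012],"twist": 0},{"offset": [0.052,0,0.0145],"twist": 0},{"offset": [0.058,0,0.0175],"twist": 0},{"offset": [0.061,0,0.0185],"twist": 0}])

```text
time_s: 28.4
eef_pos: [470.3, 299.7, 49.1]
ee_rot: [[-0.708, 0.706, -0.009], [0.704, 0.708, 0.055], [0.045, 0.033, -0.998]]
contact_force: [0.8, 0.0, -1.9]
finger_gap: 57.8
```

Run:
```python
from m import *
s=robot.sense(); print(s["contact_force"],s["eef_pos"],s["finger_gap"])
c=meas([-.71,.704],s["eef_pos"][:2]); cv2.imwrite("pics/tilt3.png",cv2.resize(c["img"][130:290,300:500,::-1],None,fx=3,fy=3))
```

```text
[ 0.78637018  0.0303344  -1.91675749] [470.28638997 299.69551167  49.13172334] 57.77850407893639
scene 766 s [-67.9 -64.6 -41.4  -8.7  -5.8] w [-28.9 -27.    1.9  27.1  31. ] z [  9.9  24.3  61.8  99.4 105.3]
-10 z 31.0 109.0
```

View pics/tilt3.png

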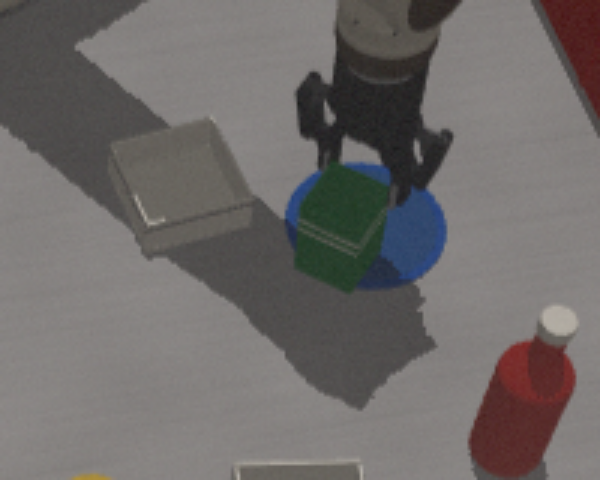

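Request:
drive_tool(plan=[{"offset": [0.003,0,0],"twist": 0},{"offset": [0.008,0,0],"twist": 0},{"offset": [0.014,0,0],"twist": 0},{"offset": [0.021,0,0.001],"twist": 0},{"offset": [0.028,0,0.001],"twist": 0},{"offset": [0.035,0,0.001],"twist": 0},{"offset": [0.042,0,0.002],"twist": 0},{"offset": [0.048,0,0.002],"twist": 0},{"offset": [0.05,0,0.002],"twist": 0},{"offset": [0.05,0,0.002],"twist": 0}])

```text
time_s: 29.7
eef_pos: [435.2, 335.2, 50.1]
ee_rot: [[-0.709, 0.706, -0.008], [0.704, 0.708, 0.056], [0.045, 0.034, -0.998]]
contact_force: [-1.3, 0.9, -0.0]
finger_gap: 57.9
```

Run:
```python
from m import *
s=robot.sense(); print(s["contact_force"],s["eef_pos"],s["finger_gap"])
c=meas([-.71,.704],[455,316]); c=meas([-.71,.704],[455,316],"top")
```

```text
[-1.30715734  0.86888712 -0.03216737] [435.1889951  335.15013252  50.11732677] 57.86987288722077
scene 745 s [-41.4 -37.3 -19.1  18.6  22.3] w [-28.6 -26.4   2.4  27.3  30.9] z [  8.9  22.3  61.1 100.2 105.5]
-40 z 7.0 107.0
-25 z 2.0 56.0
5 z 84.0 100.0
20 z 32.0 107.0
top 547 s [-36.8 -33.5 -11.1  10.8  19.8] w [-24.5 -22.4  -0.5  32.2  39.3] z [  3.4   7.2  26.2  99.3 144.8]
-40 z 77.0 103.0
-25 z 3.0 17.0
-10 z 2.0 92.0
5 z 2.0 17.0
20 z 5.0 22.0
```

Request:
drive_tool(plan=[{"offset": [0,0,0],"twist": 0},{"offset": [0,0,0],"twist": 0},{"offset": [0,0,0],"twist": 0},{"offset": [0,0,0],"twist": 0},{"offset": [0,0,-0.01],"twist": 0},{"offset": [0.001,0.001,-0.03],"twist": 0},{"offset": [0.003,0.002,-0.06],"twist": 0},{"offset": [0.004,0.003,-0.09],"twist": 0},{"offset": [0.006,0.004,-0.12],"twist": 0},{"offset": [0.007,0.005,-0.15],"twist": 0}], jaw=-1)

```text
time_s: 31.05
eef_pos: [435.0, 335.0, 202.1]
ee_rot: [[-0.708, 0.706, -0.007], [0.704, 0.708, 0.057], [0.045, 0.035, -0.998]]
contact_force: [-0.4, 0.7, -0.2]
finger_gap: 85.4
```

Run:
```python
from m import *
c=meas([-.71,.704],[455,316])
h=hsv(c);P=cloud(c);H,S=h[...,0].astype(int),h[...,1]
```

```text
scene 659 s [-35.2 -32.9 -27.2  24.2  27.3] w [-29.1 -27.4   0.3  24.8  28.8] z [  7.6  20.5  57.6  97.8 102.6]
-40 z 7.0 104.0
-25 z 2.0 103.0
20 z 35.0 104.0
35 z 88.0 95.0
```

Request:
drive_tool(plan=[{"offset": [-0.02,-0.022,-0.002],"twist": -0.4},{"offset": [-0.055,-0.062,-0.005],"twist": -1.2},{"offset": [-0.095,-0.107,-0.008],"twist": -2.1},{"offset": [-0.136,-0.153,-0.012],"twist": -3.1},{"offset": [-0.177,-0.2,-0.015],"twist": -4.1},{"offset": [-0.218,-0.246,-0.019],"twist": -5.1},{"offset": [-0.259,-0.292,-0.022],"twist": -6.0},{"offset": [-0.3,-0.338,-0.026],"twist": -6.9},{"offset": [-0.34,-0.383,-0.029],"twist": -7.8},{"offset": [-0.38,-0.428,-0.032],"twist": -8.6}])

```text
time_s: 32.35
eef_pos: [402.0, -239.4, 201.3]
ee_rot: [[-0.993, -0.119, -0.007], [-0.12, 0.991, 0.055], [0.0, 0.056, -0.998]]
contact_force: [0.6, -0.1, -0.4]
finger_gap: 85.2
```

```bash
cat > go.py <<'E'
import sys
from h import *
s=robot.sense();R=np.array(s["ee_rot"]);p=np.array(s["eef_pos"])
h=np.degrees(np.arctan2(R[1,0],R[0,0]))
print(s["time_s"],p.round(1),"heading",h.round(1),"F",np.round(s["contact_force"],1),"gap",s["finger_gap"])
a=list(map(float,sys.argv[1:]))
if a: print("offset",(R.T@(np.array(a[:3])-p)/1000).round(4),"twist",round(-((a[3]-h+180)%360-180)/6,2))
E
python3 go.py 393 -404 40 201
```

```text
32.35 [ 402.  -239.4  201.3] heading -173.1 F [ 0.6 -0.1 -0.4] gap 85.17532713240934
offset [ 0.0286 -0.1711  0.152 ] twist -2.35
```

Request:
drive_tool(plan=[{"offset": [0.006,-0.034,0.005],"twist": -0.5},{"offset": [0.012,-0.07,0.015],"twist": -1.0},{"offset": [0.018,-0.105,0.035],"twist": -1.5},{"offset": [0.023,-0.138,0.06],"twist": -2.0},{"offset": [0.027,-0.16,0.09],"twist": -2.35},{"offset": [0.0286,-0.17,0.12],"twist": -2.35},{"offset": [0.0286,-0.171,0.14],"twist": -2.35},{"offset": [0.0286,-0.171,0.152],"twist": -2.35},{"offset": [0.0286,-0.171,0.152],"twist": -2.35},{"offset": [0.0286,-0.171,0.152],"twist": -2.35}])

```text
time_s: 33.6
eef_pos: [393.2, -402.0, 40.3]
ee_rot: [[-0.935, -0.355, -0.007], [-0.355, 0.933, 0.055], [-0.013, 0.054, -0.998]]
contact_force: [-0.6, 0.0, 0.5]
finger_gap: 85.5
```

```bash
python3 go.py 393 -404 0 201
python3 - <<'E'
from h import *
c=robot.camera("scene")
cv2.imwrite("pics/sp.png",cv2.resize(c["img"][150:300,90:290,::-1],None,fx=3,fy=3))
E
```

```text
33.6 [ 393.2 -402.    40.3] heading -159.2 F [-0.6  0.   0.5] gap 85.4907607392031
offset [ 0.0015 -0.004   0.0401] twist -0.03
```

View pics/sp.png

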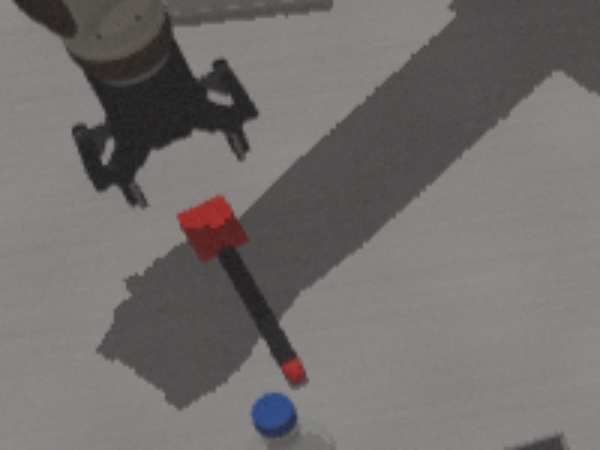

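Request:
drive_tool(plan=[{"offset": [0.001,-0.002,0.01],"twist": 0},{"offset": [0.001,-0.004,0.02],"twist": 0},{"offset": [0.001,-0.004,0.03],"twist": 0},{"offset": [0.001,-0.004,0.037],"twist": 0},{"offset": [0.001,-0.004,0.04],"twist": 0},{"offset": [0.001,-0.004,0.04],"twist": 0},{"offset": [0.001,-0.004,0.04],"twist": 0},{"offset": [0.001,-0.004,0.04],"twist": 0},{"offset": [0.001,-0.004,0.04],"twist": 0},{"offset": [0.001,-0.004,0.04],"twist": 0}])

```text
time_s: 34.9
eef_pos: [392.9, -403.5, -1.0]
ee_rot: [[-0.935, -0.355, -0.008], [-0.355, 0.933, 0.056], [-0.012, 0.055, -0.998]]
contact_force: [-1.0, -0.0, 0.4]
finger_gap: 85.1
```

Request:
drive_tool(plan=[{"offset": [0,0,0],"twist": 0},{"offset": [0,0,0],"twist": 0},{"offset": [0,0,0],"twist": 0},{"offset": [0,0,0],"twist": 0},{"offset": [0,0,0],"twist": 0},{"offset": [0,0,0],"twist": 0},{"offset": [0,0,0],"twist": 0},{"offset": [0,0,0],"twist": 0},{"offset": [0,0,0],"twist": 0},{"offset": [0,0,0],"twist": 0}], jaw=1, force=20)

```text
time_s: 36.15
eef_pos: [392.9, -403.5, -1.1]
ee_rot: [[-0.935, -0.355, -0.008], [-0.355, 0.933, 0.056], [-0.012, 0.055, -0.998]]
contact_force: [0.4, 1.1, 0.2]
finger_gap: 0.2
```

Run:
```python
from h import *
for n in("scene","top"):
    c=robot.camera(n);h=hsv(c);P=cloud(c);H,S=h[...,0],h[...,1]
    r=((H<8)|(H>172))&(S>130)&(P[...,0]>300)&(P[...,0]<640)&(P[...,1]>-520)&(P[...,1]<-250)
    k,l,s,ct=cv2.connectedComponentsWithStats(r.astype(np.uint8))
    for i in range(1,k):
        if s[i,4]>5: q=P[l==i]; print(n,s[i,4],q.mean(0).round(1),rect(q),"z",np.percentile(q[:,2],[5,50,95]).round(1))
    if n=="scene": cv2.imwrite("pics/sp2.png",cv2.resize(c["img"][150:300,90:290,::-1],None,fx=4,fy=4))
    else: cv2.imwrite("pics/sp2t.png",cv2.resize(c["img"][220:370,400:540,::-1],None,fx=4,fy=4))
```

```text
scene 227 [ 404.4 -400.8   11.8] (array([ 399.7, -402.2]), array([61.3, 44.5]), 21.6) z [ 6.7 11.5 16.3]
scene 41 [ 567.2 -338.2   15. ] (array([ 566.8, -338.3]), array([20.5, 14.5]), 25.4) z [10.  15.2 20.5]
top 39 [ 563.4 -336.5   14.1] (array([ 563.6, -337. ]), array([18.5, 12.5]), 1.2) z [ 8.  14.1 18.3]
top 219 [ 410.6 -394.    13.3] (array([ 405.5, -384.2]), array([33.5, 72.7]), 30.2) z [ 6.1 11.2 17.2]
```

View pics/sp2.png

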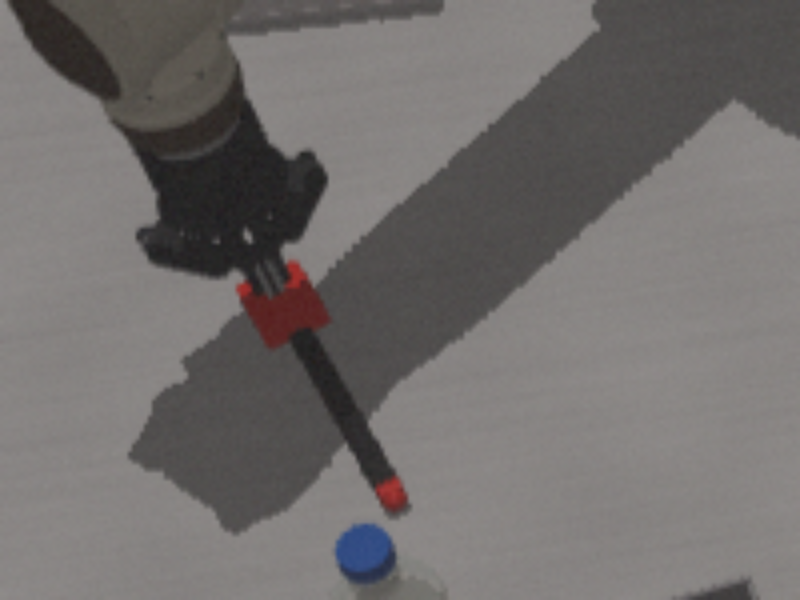

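Run:
```python
from h import *
c=robot.camera("scene");P=cloud(c)
for v in range(212,238,2): print(v,P[v,158].round(0),P[v,164].round(0),c["img"][v,158],c["img"][v,164])
```

```text
212 [ 398. -395.   66.] [ 345. -393.   -1.] [40 38 42] [133 130 128]
214 [ 405. -395.   67.] [ 350. -394.   -4.] [43 43 41] [134 125 124]
216 [ 401. -398.   53.] [ 373. -390.   16.] [54 54 51] [145  48  45]
218 [ 400. -400.   45.] [ 373. -392.    7.] [72 68 67] [156  47  46]
220 [ 399. -403.   35.] [ 382. -392.   11.] [47 47 45] [154  44  44]
222 [ 405. -403.   34.] [ 394. -391.   16.] [44 38 43] [92 38 36]
224 [ 403. -406.   23.] [ 399. -392.   14.] [83 48 49] [88 35 32]
226 [ 403. -408.   14.] [ 403. -392.   11.] [89 37 35] [89 35 34]
228 [ 407. -408.   11.] [ 410. -393.   11.] [89 37 35] [90 37 37]
230 [ 415. -408.   12.] [ 419. -392.   13.] [88 33 28] [88 36 35]
232 [ 424. -408.   16.] [ 424. -393.   11.] [86 29 25] [55 36 34]
234 [ 430. -408.   15.] [ 435. -392.   18.] [88 31 32] [37 38 35]
236 [ 435. -409.   12.] [ 443. -392.   19.] [88 41 39] [35 37 36]
```

Request:
drive_tool(plan=[{"offset": [0,0,-0.005],"twist": 0},{"offset": [0,0,-0.015],"twist": 0},{"offset": [0,0,-0.025],"twist": 0},{"offset": [0,0,-0.035],"twist": 0},{"offset": [-0.01,0.001,-0.042],"twist": 0},{"offset": [-0.022,0.001,-0.042],"twist": 0},{"offset": [-0.034,0.001,-0.042],"twist": 0},{"offset": [-0.044,0.001,-0.042],"twist": 0},{"offset": [-0.047,0.001,-0.042],"twist": 0},{"offset": [-0.047,0.001,-0.042],"twist": 0}])

```text
time_s: 37.55
eef_pos: [436.9, -388.0, 41.3]
ee_rot: [[-0.935, -0.356, -0.009], [-0.355, 0.933, 0.056], [-0.012, 0.056, -0.998]]
contact_force: [0.2, -0.5, -0.3]
finger_gap: 0.2
```

```bash
python3 go.py
python3 - <<'E'
from h import *
c=robot.camera("scene");h=hsv(c);P=cloud(c);H,S=h[...,0],h[...,1]
s=robot.sense();e=np.array(s["eef_pos"])
m=(np.linalg.norm(P[...,:2]-e[:2],axis=-1)<16)
v,u=np.nonzero(m)
for z0 in range(0,80,5):
    k=m&(P[...,2]>=z0)&(P[...,2]<z0+5); print(z0,k.sum(),end="; ")
r=((H<8)|(H>172))&(S>130)&(P[...,0]>300)&(P[...,0]<640)&(P[...,1]>-520)&(P[...,1]<-250)
k,l,st,ct=cv2.connectedComponentsWithStats(r.astype(np.uint8))
for i in range(1,k):
    if st[i,4]>5: q=P[l==i]; print(st[i,4],q.mean(0).round(1),rect(q))
E
```

```text
37.55 [ 436.9 -388.    41.3] heading -159.2 F [ 0.2 -0.5 -0.3] gap 0.18132513831141306
0 24; 5 3; 10 17; 15 31; 20 3; 25 0; 30 0; 35 0; 40 0; 45 0; 50 0; 55 0; 60 1; 65 4; 70 13; 75 7; 197 [ 409.4 -400.8   14.8] (array([ 406.8, -399.3]), array([92.4, 44.2]), 20.7)
43 [ 567.3 -338.2   14.3] (array([ 567.1, -338.3]), array([22.4, 14.6]), 24.2)
```

Request:
drive_tool(plan=[{"offset": [0.012,0,0],"twist": 0},{"offset": [0.026,0,0],"twist": 0},{"offset": [0.04,0,0],"twist": 0},{"offset": [0.047,-0.001,0.005],"twist": 0},{"offset": [0.047,-0.001,0.015],"twist": 0},{"offset": [0.047,-0.002,0.028],"twist": 0},{"offset": [0.047,-0.002,0.041],"twist": 0},{"offset": [0.047,-0.0025,0.052],"twist": 0},{"offset": [0.047,-0.0025,0.058],"twist": 0},{"offset": [0.047,-0.0025,0.059],"twist": 0}], jaw=-1)

```text
time_s: 38.85
eef_pos: [393.3, -403.7, -18.6]
ee_rot: [[-0.935, -0.355, -0.009], [-0.355, 0.933, 0.056], [-0.012, 0.056, -0.998]]
contact_force: [-0.7, 0.4, 0.3]
finger_gap: 85.2
```

Request:
drive_tool(plan=[{"offset": [0,0,0],"twist": 0},{"offset": [0,0,0],"twist": 0},{"offset": [0,0,0],"twist": 0},{"offset": [0,0,0],"twist": 0},{"offset": [0,0,0],"twist": 0},{"offset": [0,0,0],"twist": 0},{"offset": [0,0,0],"twist": 0},{"offset": [0,0,0],"twist": 0},{"offset": [0,0,0],"twist": 0},{"offset": [0,0,0],"twist": 0}], jaw=-0.07, force=20)

```text
time_s: 40.1
eef_pos: [393.3, -404.0, -18.1]
ee_rot: [[-0.935, -0.355, -0.008], [-0.355, 0.933, 0.056], [-0.012, 0.055, -0.998]]
contact_force: [0.7, -1.1, 1.4]
finger_gap: 46.0
```

Request:
drive_tool(plan=[{"offset": [0,0,-0.008],"twist": 0},{"offset": [0,0.001,-0.018],"twist": 0},{"offset": [0,0.002,-0.03],"twist": 0},{"offset": [0,0.002,-0.042],"twist": 0},{"offset": [0,0.003,-0.055],"twist": 0},{"offset": [0,0.004,-0.068],"twist": 0},{"offset": [0,0.005,-0.08],"twist": 0},{"offset": [0,0.005,-0.092],"twist": 0},{"offset": [0,0.006,-0.102],"twist": 0},{"offset": [0,0.006,-0.11],"twist": 0}])

```text
time_s: 41.35
eef_pos: [392.1, -404.5, 92.7]
ee_rot: [[-0.935, -0.355, -0.008], [-0.355, 0.933, 0.056], [-0.012, 0.055, -0.998]]
contact_force: [0.1, -0.2, 0.8]
finger_gap: 45.6
```

```bash
cat > sp.py <<'E'
from h import *
def spat():
    "red parts and dark handle of the spatula near the tool"
    e=np.array(robot.sense()["eef_pos"])
    for n in("scene","top"):
        c=robot.camera(n);h=hsv(c);P=cloud(c);H,S,V=h[...,0],h[...,1],h[...,2]
        r=((H<8)|(H>172))&(S>130)&(np.linalg.norm(P[...,:2]-e[:2],axis=-1)<260)&(P[...,2]>-5)&(P[...,2]<330)
        k,l,st,ct=cv2.connectedComponentsWithStats(r.astype(np.uint8))
        for i in range(1,k):
            if st[i,4]>8: q=P[l==i]; print(n,st[i,4],"px",ct[i].round(0),"xyz",np.median(q,axis=0).round(0),"z",np.percentile(q[:,2],[3,97]).round(0))
    return
E
python3 go.py; python3 -c "
from sp import *
spat()"
```

```text
41.35 [ 392.1 -404.5   92.7] heading -159.2 F [ 0.1 -0.2  0.8] gap 45.5760514720969
scene 395 px [149. 200.] xyz [ 396. -405.  115.] z [ 98. 131.]
scene 33 px [183. 262.] xyz [ 535. -347.   17.] z [ 9. 23.]
top 27 px [456. 262.] xyz [ 529. -346.   16.] z [11. 25.]
top 181 px [491. 310.] xyz [ 406. -397.  106.] z [ 97. 179.]
```

Request:
drive_tool(plan=[{"offset": [0,0,-0.008],"twist": 0},{"offset": [0,0.001,-0.018],"twist": 0},{"offset": [0,0.002,-0.03],"twist": 0},{"offset": [0,0.002,-0.042],"twist": 0},{"offset": [0,0.003,-0.055],"twist": 0},{"offset": [0,0.004,-0.068],"twist": 0},{"offset": [0,0.005,-0.08],"twist": 0},{"offset": [0,0.005,-0.092],"twist": 0},{"offset": [0,0.006,-0.104],"twist": 0},{"offset": [0,0.006,-0.112],"twist": 0}])

```text
time_s: 42.7
eef_pos: [390.9, -405.3, 205.1]
ee_rot: [[-0.935, -0.355, -0.008], [-0.355, 0.933, 0.056], [-0.013, 0.055, -0.998]]
contact_force: [-0.0, -0.4, -1.4]
finger_gap: 45.7
```

```bash
python3 go.py; python3 -c "
from sp import *
spat()"
```

```text
42.7 [ 390.9 -405.3  205.1] heading -159.2 F [-0.  -0.4 -1.4] gap 45.71457953068316
scene 383 px [136. 169.] xyz [ 387. -409.  223.] z [196. 248.]
scene 10 px [164. 224.] xyz [ 427. -384.   48.] z [46. 55.]
top 12 px [476. 305.] xyz [ 419. -380.   54.] z [49. 59.]
```

Request:
drive_tool(plan=[{"offset": [0,0,0],"twist": 0},{"offset": [0,0,0],"twist": 0},{"offset": [0,0,0],"twist": 0},{"offset": [0,0.001,-0.01],"twist": 0},{"offset": [0,0.002,-0.025],"twist": 0},{"offset": [0,0.003,-0.045],"twist": 0},{"offset": [0,0.004,-0.062],"twist": 0},{"offset": [0,0.005,-0.08],"twist": 0},{"offset": [0,0.005,-0.093],"twist": 0},{"offset": [0,0.006,-0.1],"twist": 0}], jaw=1, force=20)

```text
time_s: 44.05
eef_pos: [389.7, -405.4, 306.0]
ee_rot: [[-0.935, -0.355, -0.007], [-0.355, 0.933, 0.055], [-0.013, 0.054, -0.998]]
contact_force: [0.2, 0.9, -0.2]
finger_gap: 45.0
```

```bash
python3 go.py 430 250 305 201
python3 - <<'E'
from sp import *
spat()
for n in("top","scene"):
    c=robot.camera(n);h=hsv(c);P=cloud(c);H,S=h[...,0].astype(int),h[...,1]
    m=(abs(H-65)<25)&(S>80)&(np.linalg.norm(P[...,:2]-[455,316],axis=-1)<90)
    r=m&(abs(P[...,2]-98)<9); q=P[r]; print(n,"rim",r.sum(),rect(q),q.mean(0).round(1),"hull all",rect(P[m]))
E
```

```text
44.05 [ 389.7 -405.4  306. ] heading -159.2 F [ 0.2  0.9 -0.2] gap 44.95054132509947
offset [-0.2703  0.5973  0.0365] twist -0.03
scene 286 px [126. 143.] xyz [ 388. -408.  313.] z [295. 329.]
scene 14 px [154. 200.] xyz [ 426. -385.  150.] z [145. 153.]
top 13 px [490. 304.] xyz [ 418. -379.  157.] z [153. 165.]
top rim 212 (array([454.9, 313.9]), array([59. , 58.7]), 44.5) [455.3 314.   96.9] hull all (array([458.3, 326. ]), array([82.5, 72.1]), 45.6)
scene rim 167 (array([457.2, 313.9]), array([58.8, 67.4]), 45.0) [458.  313.5  97.4] hull all (array([458.5, 313.1]), array([59.5, 70.4]), 44.9)
```

Request:
drive_tool(plan=[{"offset": [-0.006,0.013,0.001],"twist": 0},{"offset": [-0.017,0.038,0.002],"twist": 0},{"offset": [-0.034,0.076,0.005],"twist": 0},{"offset": [-0.055,0.122,0.007],"twist": 0},{"offset": [-0.078,0.173,0.01],"twist": 0},{"offset": [-0.101,0.224,0.013],"twist": 0},{"offset": [-0.124,0.275,0.016],"twist": 0},{"offset": [-0.147,0.326,0.019],"twist": 0},{"offset": [-0.169,0.376,0.022],"twist": 0},{"offset": [-0.187,0.416,0.025],"twist": 0}])

```text
time_s: 45.5
eef_pos: [415.3, 53.2, 304.5]
ee_rot: [[-0.934, -0.356, -0.008], [-0.356, 0.933, 0.056], [-0.013, 0.055, -0.998]]
contact_force: [0.5, -0.3, -0.9]
finger_gap: 45.1
```

```bash
python3 go.py 431 297 305 201
```

```text
45.5 [415.3  53.2 304.5] heading -159.1 F [ 0.5 -0.3 -0.9] gap 45.05827261456423
offset [-0.1015  0.2218  0.0131] twist -0.02
```

Request:
drive_tool(plan=[{"offset": [-0.012,0.026,0.002],"twist": 0},{"offset": [-0.027,0.058,0.003],"twist": 0},{"offset": [-0.043,0.093,0.005],"twist": 0},{"offset": [-0.059,0.128,0.008],"twist": 0},{"offset": [-0.073,0.16,0.01],"twist": 0},{"offset": [-0.086,0.188,0.011],"twist": 0},{"offset": [-0.095,0.208,0.012],"twist": 0},{"offset": [-0.1,0.218,0.013],"twist": 0},{"offset": [-0.1015,0.222,0.013],"twist": 0},{"offset": [-0.1015,0.222,0.013],"twist": 0}])

```text
time_s: 46.75
eef_pos: [432.3, 294.4, 305.3]
ee_rot: [[-0.935, -0.355, -0.008], [-0.355, 0.933, 0.056], [-0.012, 0.055, -0.998]]
contact_force: [0.6, 0.5, -0.4]
finger_gap: 45.3
```

```bash
python3 go.py 431 297 305 201; python3 -c "
from sp import *
spat()
c=robot.camera('scene'); cv2.imwrite('pics/ins.png',cv2.resize(c['img'][20:240,320:520,::-1],None,fx=2.7,fy=2.7))"
```

```text
46.75 [432.3 294.4 305.3] heading -159.2 F [ 0.6  0.5 -0.4] gap 45.336910223486136
offset [0.0003 0.0029 0.0005] twist -0.04
scene 159 px [428. 116.] xyz [430. 291. 311.] z [295. 329.]
scene 10 px [429. 172.] xyz [466. 310. 149.] z [145. 157.]
top 169 px [175. 196.] xyz [681. 353.  79.] z [ 22. 125.]
```

Request:
drive_tool(plan=[{"offset": [-0.002,0.002,0],"twist": 0},{"offset": [-0.0035,0.004,0.003],"twist": 0},{"offset": [-0.0035,0.0035,0.012],"twist": 0},{"offset": [-0.003,0.0025,0.025],"twist": 0},{"offset": [-0.003,0.002,0.04],"twist": 0},{"offset": [-0.003,0.001,0.055],"twist": 0},{"offset": [-0.003,0,0.07],"twist": 0},{"offset": [-0.0025,-0.0005,0.083],"twist": 0},{"offset": [-0.0025,-0.001,0.09],"twist": 0},{"offset": [-0.0025,-0.001,0.09],"twist": 0}])

```text
time_s: 48.15
eef_pos: [434.1, 299.6, 214.9]
ee_rot: [[-0.935, -0.355, -0.009], [-0.355, 0.933, 0.056], [-0.012, 0.055, -0.998]]
contact_force: [-0.8, 0.2, -0.1]
finger_gap: 44.4
```

```bash
python3 go.py
python3 - <<'E'
from sp import *
spat()
c=robot.camera("scene");h=hsv(c);P=cloud(c);H,S=h[...,0].astype(int),h[...,1]
m=(abs(H-65)<25)&(S>80)&(np.linalg.norm(P[...,:2]-[455,316],axis=-1)<90)
q=P[m&(abs(P[...,2]-98)<9)]; print("rim",len(q),rect(q)," all",rect(P[m]))
k=(h[...,2]<60)&(np.linalg.norm(P[...,:2]-[455,314],axis=-1)<40)&(P[...,2]>95)&(P[...,2]<190)
for z in range(95,190,15):
    b=k&(abs(P[...,2]-z)<8)
    if b.sum()>2: print(z,b.sum(),np.median(P[b],axis=0).round(0))
E
```

```text
48.15 [434.1 299.6 214.9] heading -159.2 F [-0.8  0.2 -0.1] gap 44.37180740325574
scene 187 px [425. 140.] xyz [428. 299. 226.] z [206. 259.]
top 227 px [175. 195.] xyz [682. 352.  84.] z [ 22. 127.]
top 14 px [187. 297.] xyz [427. 273. 258.] z [253. 315.]
rim 155 (array([457.9, 312.9]), array([59. , 65.9]), 46.4)  all (array([457.9, 313.1]), array([60.1, 66.7]), 44.3)
95 22 [460. 308. 101.]
110 40 [458. 310. 110.]
125 30 [455. 306. 127.]
140 32 [452. 305. 140.]
155 35 [450. 303. 157.]
170 39 [446. 299. 169.]
185 34 [443. 300. 183.]
```

Request:
drive_tool(plan=[{"offset": [0,0,0.006],"twist": 0},{"offset": [0,-0.001,0.014],"twist": 0},{"offset": [0,-0.001,0.022],"twist": 0},{"offset": [0,-0.002,0.03],"twist": 0},{"offset": [0,-0.002,0.035],"twist": 0},{"offset": [0,-0.002,0.037],"twist": 0},{"offset": [0,-0.002,0.037],"twist": 0},{"offset": [0,-0.002,0.037],"twist": 0},{"offset": [0,-0.002,0.037],"twist": 0},{"offset": [0,-0.002,0.037],"twist": 0}])

```text
time_s: 49.55
eef_pos: [434.7, 300.0, 178.4]
ee_rot: [[-0.935, -0.355, -0.008], [-0.355, 0.933, 0.056], [-0.013, 0.055, -0.998]]
contact_force: [-0.2, 0.5, -0.4]
finger_gap: 45.2
```

Request:
drive_tool(plan=[{"offset": [0,0,0],"twist": 0},{"offset": [0,0,0],"twist": 0},{"offset": [0,0,0],"twist": 0},{"offset": [0,0,0],"twist": 0},{"offset": [0,0,0],"twist": 0},{"offset": [0,0,0],"twist": 0},{"offset": [0,0,0],"twist": 0},{"offset": [0,0,0],"twist": 0},{"offset": [0,0,0],"twist": 0},{"offset": [0,0,0],"twist": 0}], jaw=-1)

```text
time_s: 50.8
eef_pos: [434.7, 299.9, 178.3]
ee_rot: [[-0.935, -0.355, -0.008], [-0.355, 0.933, 0.056], [-0.012, 0.055, -0.998]]
contact_force: [-0.6, -1.0, -0.2]
finger_gap: 85.7
```

```bash
python3 go.py
python3 - <<'E'
from sp import *
spat()
c=robot.camera("scene");h=hsv(c);P=cloud(c);H,S=h[...,0].astype(int),h[...,1]
m=(abs(H-65)<25)&(S>80)&(np.linalg.norm(P[...,:2]-[455,316],axis=-1)<90)
q=P[m&(abs(P[...,2]-98)<9)]; print("rim",len(q),rect(q)," all",rect(P[m]))
k=(h[...,2]<60)&(np.linalg.norm(P[...,:2]-[455,314],axis=-1)<60)&(P[...,2]>95)&(P[...,2]<190)
for z in range(95,190,15):
    b=k&(abs(P[...,2]-z)<8)
    if b.sum()>2: print(z,b.sum(),np.median(P[b],axis=0).round(0))
E
```

```text
50.8 [434.7 299.9 178.3] heading -159.2 F [-0.6 -1.  -0.2] gap 85.7260740882876
scene 160 px [419. 148.] xyz [413. 294. 185.] z [164. 207.]
top 238 px [175. 195.] xyz [683. 351.  87.] z [ 23. 128.]
top 39 px [190. 302.] xyz [420. 284. 186.] z [124. 215.]
rim 169 (array([458.2, 313. ]), array([58.1, 64.7]), 45.0)  all (array([457.8, 312.6]), array([60. , 64.7]), 45.0)
95 32 [445. 308. 100.]
110 38 [440. 306. 110.]
125 42 [433. 304. 124.]
140 39 [429. 301. 141.]
155 32 [425. 301. 154.]
```

Request:
drive_tool(plan=[{"offset": [0,0,-0.005],"twist": 0},{"offset": [0,0.001,-0.015],"twist": 0},{"offset": [0,0.002,-0.028],"twist": 0},{"offset": [-0.001,0.002,-0.042],"twist": 0},{"offset": [-0.001,0.003,-0.058],"twist": 0},{"offset": [-0.001,0.004,-0.075],"twist": 0},{"offset": [-0.001,0.005,-0.092],"twist": 0},{"offset": [-0.001,0.006,-0.108],"twist": 0},{"offset": [-0.001,0.006,-0.118],"twist": 0},{"offset": [-0.001,0.007,-0.12],"twist": 0}])

```text
time_s: 52.2
eef_pos: [434.4, 300.2, 299.3]
ee_rot: [[-0.935, -0.355, -0.007], [-0.355, 0.933, 0.057], [-0.013, 0.055, -0.998]]
contact_force: [0.3, 0.2, 0.8]
finger_gap: 85.4
```

```bash
python3 go.py
python3 - <<'E'
from sp import *
spat()
c=robot.camera("scene");h=hsv(c);P=cloud(c);H,S=h[...,0].astype(int),h[...,1]
m=(abs(H-65)<25)&(S>80)&(np.linalg.norm(P[...,:2]-[455,316],axis=-1)<90)
q=P[m&(abs(P[...,2]-98)<9)]; print("rim",len(q),rect(q),q[:,2].mean()," all",rect(P[m]))
k=(h[...,2]<60)&(np.linalg.norm(P[...,:2]-[455,314],axis=-1)<60)&(P[...,2]>95)&(P[...,2]<190)
for z in range(95,190,15):
    b=k&(abs(P[...,2]-z)<8)
    if b.sum()>2: print(z,b.sum(),np.median(P[b],axis=0).round(0))
o=(P[...,2]>20)&(P[...,0]>300)&(P[...,0]<760)&(P[...,1]>-450)&(P[...,1]<450)
n,l,s,ct=cv2.connectedComponentsWithStats(o.astype(np.uint8))
for i in range(1,n):
    if s[i,4]>100: p=P[l==i]; print(s[i,4],np.percentile(p,[2,98],axis=0).round(0).tolist())
E
```

```text
52.2 [434.4 300.2 299.3] heading -159.2 F [0.3 0.2 0.8] gap 85.41888668915944
scene 209 px [419. 146.] xyz [411. 293. 192.] z [166. 215.]
top 230 px [175. 195.] xyz [683. 352.  86.] z [ 23. 127.]
top 145 px [185. 308.] xyz [407. 295. 197.] z [146. 215.]
rim 159 (array([457.5, 313.6]), array([58.1, 64.8]), 45.1) 96.2923796531272  all (array([457.9, 314.2]), array([59.2, 66.1]), 43.4)
95 19 [445. 304.  97.]
110 43 [440. 306. 110.]
125 39 [435. 304. 125.]
140 39 [429. 300. 139.]
155 32 [425. 301. 153.]
4858 [[415.0, 224.0, 354.0], [496.0, 352.0, 636.0]]
1222 [[397.0, 275.0, 25.0], [496.0, 348.0, 212.0]]
621 [[336.0, 96.0, 20.0], [450.0, 206.0, 45.0]]
1175 [[696.0, 332.0, 26.0], [743.0, 382.0, 193.0]]
1235 [[689.0, -359.0, 26.0], [736.0, -298.0, 172.0]]
323 [[708.0, 117.0, 21.0], [757.0, 224.0, 47.0]]
321 [[728.0, -44.0, 70.0], [760.0, 22.0, 105.0]]
1022 [[717.0, -222.0, 50.0], [759.0, -123.0, 94.0]]
```

```bash
python3 -c "
from bench import robot
print(robot.hand_in())"
```

```text
the job is handed in; nothing more can be done
None
```

The cup is standing mouth up on the blue mat with the spatula in it, handle down and red blade up. I handed the job in at about 52 s of the 72 s limit, and the hand-in gives no verdict.

**Cup:** The tool cannot tilt, and loosening the grip in the air only dropped the cup back on its side on the mat. One swing-up over the mat rim also failed because the bottom edge popped off. I then gripped the cup nearer its mouth with a lighter grip, braced its bottom edge on the 3 mm mat rim and swung it upright. I slid it to the centre and let go of it before fetching the spatula.

**Spatula:** The first close missed, because the fingertips sit about 20 mm higher than the reported TCP. On the second try I gripped the blade lightly, lifted so the handle swung down, lowered it into the cup, let go and backed off.

**Last checks, from depth data:**
- **Cup:** the rim is at z ≈ 96–98 mm and the axis about 3 mm from the mat's centre, unmoved by the insertion.
- **Spatula:** it leans about 0.37 rad, and the blade top at about 215 mm fits the butt resting on the cup's floor. I could not see the butt itself.
- **Other things on the bench:** all positions match the start to within 2 mm or so.
- **Robot:** the gripper is about 100 mm above the blade.

**What disagreed or was left:** I had already viewed 12 pictures, so the insertion and the final state were checked by numbers only. The tool has been tilted about 3° since a joint reached its limit early on, and I left it that way.

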